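Fish the parts basket out of the deep cleaning tank with the hook rod

TASK

Take the hook rod off its fork stand, use it to fish the parts basket by its yellow bail out of the deep steel tank, stand the basket flat in the blue tray, and hang the rod back in its stand. The bail is stiff and may lean either way, so feel for it: never press hard with the rod on the basket, bail or tank, set the basket down gently without tipping it over, never touch the basket with the gripper, and leave the other things where they are.

Things in the scene. Friction and masses are not known exactly. Their poses are not given: they have to be found in the camera images.
- tank: Fixed open steel tank, 110 x 74 mm outside (wire handles on its y sides reach 57 mm from the middle), 150 mm high, rounded rim 1 mm higher. Origin: centre of the underside, z up. Inside 104 mm (x) by 68 mm (y), but only 43 mm along x between two slippery white shoulder blocks, tops 55 mm above the bench. The mouth is too narrow for a gripper. Drain tap low on the -x side.
- basket: Loose steel wire basket, 0.24 to 0.42 kg, body 40 x 50 x 35 mm (x, y, z), rim flange 60 mm long in x, its underside 32 mm up. Origin: centre of the underside. Starts hung by the flange on the tank's shoulders (origin 23 mm above the bench), axes parallel to the tank's, 1.5 mm clearance in x below. Hung by a leaning bail it tilts up to 0.35 rad; set down it stands level again.
- bail_pivot (a point): Middle of the yellow bail's pivot line (along basket y), 35 mm above the basket's origin. Bail of 5 mm wire; its 54 mm crossbar along y is 36 mm from this line. Pivot stiff: slips at about 17 N. It starts leaning -0.45 to +0.45 rad, so the crossbar is up to 16 mm to the -x or +x side and 32 to 36 mm above this point. The lean is not measured: find it by touch or sight.
- hook_rod: Loose upright hook rod, 0.14 kg, 150 mm long, 6 mm steel. Origin: on the shank axis at the foot's underside, z up. The foot points to rod +x, reaches 17 mm from the axis and ends in an upturned lip (11 to 17 mm from the axis). Foot top 6 mm, lip top 14 mm above the origin; free gap between shank and lip 8 mm. Starts hanging in the stand, axes parallel to the stand's.
- rod_grip (a point): Middle of the rod's red grip block, on the shank axis, 124 mm above the rod's origin. Block 16 mm (rod x) by 24 mm (rod y), from 98 to 150 mm above the rod's origin; a 24 x 24 mm square collar is just below it, 92 to 98 mm.
- rod_stand: Fixed fork stand, base 105 x 80 mm. Origin: on the bench under the rod's hanging place, z up. Two tines, 12 mm wide, tops at 118 mm, with a 14 mm slot between them open to stand -x; tines run from 16 mm on the -x side to 30 mm on the +x side; post 52 to 64 mm on the +x side; nothing above the tines.
- rod_place (a point): On the stand's origin vertical at tine-top height, 118 mm above the bench. The hung rod's collar rests here, the rod's origin 26 mm above the bench and the foot pointing to stand +x. To come out the rod is raised some 10 mm and moved along stand -x by 40 mm or more; it goes back the reverse way.
- parts_tray: Fixed blue tray, 82 x 122 mm outside, 78 x 118 mm inside, 20 mm high, floor 2 mm thick. Origin: centre of the underside; z up.
- beaker: Glass beaker, 69 mm across, 92 mm high, a bystander. Origin: centre of the underside.
- dropper_bottle: Brown bottle with a black cap, 42 mm across, 101 mm high, a bystander. Origin: centre of the underside.
There are look-alikes about, which are no part of the job. Leave any purple look-alike of the hook_rod alone.

How it is judged:
On the way, in this order (a step that is already met when the one before it is completed fails the run):
1. the basket hangs on the hook rod, its underside higher than the tank's rim (z of basket in the frame of tank above 0.15 m and contact force between hook_rod and basket above 0.5 N and contact force between basket and tank below 0.1 N), for 0.2 s.
2. the basket stands flat on the tray's floor, off the hook (z of basket in the frame of parts_tray below 0.006 m and horizontal distance between basket and parts_tray below 0.045 m and angle between basket's own z axis and vertical below 0.1 rad and contact force between hook_rod and basket below 0.1 N), for 0.2 s.
At the end, for the whole second after the job is handed in: The basket stands at rest and level (0.1 rad) on the blue tray's floor, within 45 mm of its middle, and the hook rod hangs at rest, upright (0.1 rad), collar on the stand's tines: origin 22 to 30 mm above the bench, within 15 mm of the stand's origin (z of basket in the frame of parts_tray between -0.002 and 0.006 m and horizontal distance between basket and parts_tray below 0.045 m and angle between each of basket, hook_rod's own z axis and vertical below 0.1 rad and linear speed of each of basket, hook_rod below 0.02 m/s and horizontal distance between hook_rod and rod_stand below 0.015 m and z of hook_rod in the frame of rod_stand between 0.022 and 0.03 m); the robot touches nothing.
It fails at once if the rod presses on the basket, its bail or the tank with more than 10 N (contact force between hook_rod and basket above 10 N or contact force between hook_rod and tank above 10 N).
It fails at once if the basket hits the tray with more than 18 N (contact force between basket and parts_tray above 18 N).
It fails at once if the gripper touches the basket (contact force between any of the arm, the fingers and basket above 0.3 N).
It fails at once if the basket tips over (more than 0.8 rad) (angle between basket's own z axis and vertical above 0.8 rad).
It fails at once if the beaker or the brown bottle is moved by more than 20 mm (distance of any of beaker, dropper_bottle from where it was at the start of the episode above 0.02 m).
It also fails if it takes over 72 s, if anything falls off the work surface, if the arm or the gripper's body presses on something with over 40 N, if the wrist force passes 120 N, or if a joint passes its speed limit or range.

ROBOT

A 6-joint arm with a two-finger parallel gripper is mounted at the origin on a cart in front of the work surface, level with it; the furniture and walls round the work are solid. World frame = base frame: x ahead of the robot, y to its left, z up, the work surface at z = 0. Lengths are in m, angles in rad, forces in N, time in s.
With the tool pointing down it reaches from about 0.4 to 0.825 m from the base axis. Payload 7 kg.
Tool frame: the origin (TCP) lies midway between the tips of the shut fingers; the grasp point (between the pads) lies arm.hold_point_z behind it (arm.hold_point_z is the distance from the TCP to the grasp point, in m); z points along the fingers, y is the line along which they close (so a half turn about z gives the same grasp; the last joint's range is limited). The gripper opens to 88 mm and grips with 3 to 60 N. Pads are 19 mm wide; open, the fingers measure 130 mm over their backs; the gripper's body (78 mm by 193 mm) begins 47 mm behind the grasp point.
Start: joints at [-1.038, 0.359, 0.012, 0, -1.224, -0.288], TCP at [0.164, -0.655, 0.227] pointing down, gripper open.
Joint ranges: [-3.07, 3.07], [-1.43, 2.12], [-1.02, 1.25], [-3.03, 1.67], [-3.05, -0], [-3.03, 3.03]. Speed limits (rad/s): [2.39, 2.39, 3.01, 3.14, 3.14, 3.14].

INTERFACE

Orientations are given as [roll, pitch, yaw] about the fixed x, y, z axes, in that order (R = Rz(yaw) Ry(pitch) Rx(roll)).
In Python, from station import arm gives the robot as it stands.
- The arm moves only by the shell command python3 -m crank 'ROWS' [OPENING] [FORCE]. ROWS is JSON, a list that holds one entry, the list of rows, each a list of 4 numbers: the shift along the tool's x, y, z in units of 25 mm (1.0 is 25 mm), then the turn about the tool's z in units of 5 degrees (1.0 is 5 degrees). A call has 1 to 12 rows; each row is the pose to reach, as a shift and turn from the pose commanded when the call began, along the tool's axes at that moment; what a row does not reach only later rows make up. A row lasts 1/8 s, in which the tool goes at most 62.5 mm and 10.7 degrees, less where a joint would pass 70% of its speed; a pose out of reach is approached as far as the arm can. A call with a gripper value outside its range is refused whole. OPENING is the closure, from 0 (fully open) to 1 (shut), set as the call begins (- or left out, the last holds). The fingers move at their own pace and stop on an object; FORCE is the grip in N (left out, the last holds). Time passes only in rows, so rows that repeat a pose let the fingers close. It gives the time, the measured TCP pose, the force, the opening and the grip force at its end, in the units of the state.
- arm.get_state(): the state, without advancing time (a new reading comes with each control period).
- arm.grab_frame(name): name is "scene" or "top" or "wrist"; returns (picture, depth): 420x560x3 uint8, red, green, blue; 420x560 float32, m along the optical axis (not along the pixel's ray), 0 where there is no reading.
- arm.get_calibration(name): a dict with "mtx" (3x3 intrinsics, pixels), "R" (3x3) and "t" (3): a world point X has camera coordinates R X + t; the wrist camera has in their place "mount" (4x4, takes a point from camera to tool coordinates, whose origin is the TCP and whose axes are the flange's). Camera axes: x right, y down, z forward; pixel columns grow to the right and rows downward; lengths in m; the calibration is good to about 2 mm. The wrist camera is an equidistant fisheye: a pixel r from the principal point sees the ray r / f radians off the axis. A picture is of the moment at which its call begins: read the wrist's pose just before it. get_calibration takes no time and is no camera call.
- arm.job_done(): hands the job in; it is judged then, once.
Trained networks look in the newest picture that a camera, given by its name, has taken for a name from the list of things; names that differ only in an ending like _2 or _b are one class to them, and where a whole thing is asked for, a point or a joint stands for the part that bears it (a point fixed in the world has none). Each returns a list of dicts, best first, with "score" (0 to 1); they miss things now and then, are a little off and sometimes report something else, mostly with a low value. They report only what shows in the picture. A call takes as long as a camera call. They do not tell look-alikes from the thing itself.
- arm.recognise(thing, camera): "extent" ([left, top, width, height] in pixels, round what is visible of it).
- arm.trace(thing, camera): "mask" (420x560 bool, what is visible of it) and "extent" ([left, top, width, height] in pixels, round what is visible of it).
The state is a dict: "t": time; "q": joint angles; "qd": joint speeds; "joint_efforts": joint torques, N m; "eef_pos": TCP position; "ee_rot": TCP orientation; "force": force on the tool from outside, world axes, zero at the start; "moment": the same for the moment, N m; "width": finger opening in m; "gripper_force": force on a finger pad.
Only numpy, scipy, OpenCV 4.12 (cv2) and the standard library are available. Lean on these libraries where they do the work, as an engineer would, in place of code of your own. Each camera call takes 0.05 s, during which the arm holds its last target. There are 200 camera calls.

## Working session

There is one attempt and no reset: what is moved stays moved. The work goes in short steps, Python scripts to look and compute and a shell command to move; the robot and the scene stay as the last step left them, time stands still between calls to the robot, and variables do not carry over. Pictures are saved under pics/ and viewed, at most 13 in all, crops included, and the job is handed in when it is done.

```bash
mkdir -p pics; ls
cat > h.py <<'E'
import numpy as np, cv2
from station import arm
def save(n,p): cv2.imwrite(p,cv2.cvtColor(n,cv2.COLOR_RGB2BGR))
def cloud(name,depth):
    c=arm.get_calibration(name);K=np.array(c['mtx']);R=np.array(c['R']);t=np.array(c['t'])
    v,u=np.mgrid[:420,:560]
    P=np.stack([(u-K[0,2])/K[0,0]*depth,(v-K[1,2])/K[1,1]*depth,depth],-1)
    return (P-t)@R
E
python3 - <<'E'
from h import *
print(arm.hold_point_z, arm.get_state())
for n in('scene','top'):
    im,d=arm.grab_frame(n);save(im,f'pics/{n}.png');np.savez(f'/tmp/{n}.npz',im=im,d=d)
    P=cloud(n,d)
    for th in('tank','basket','hook_rod','rod_stand','parts_tray','beaker','dropper_bottle'):
        for r in arm.trace(th,n)[:3]:
            m=r['mask']&(d>0);p=P[m]
            print(n,th,round(r['score'],2),r['extent'],np.median(p,0).round(3) if len(p) else '',np.percentile(p,2,0).round(3),np.percentile(p,98,0).round(3))
E
```

```text
pics
0.0188 {'t': 0.0, 'q': array([-1.03789735e+00,  3.59391729e-01,  1.10204850e-02, -3.50684672e-04,
       -1.22411384e+00, -2.88083648e-01]), 'qd': array([ 1.08798416e-03, -2.65009091e-03,  8.59100744e-04, -1.96136193e-05,
       -7.24682980e-05, -7.41785048e-04]), 'joint_efforts': array([-7.30754782e-04, -5.82714629e+01,  2.93044639e+01,  6.99710861e+00,
        6.94994713e-03, -2.15672098e-04]), 'eef_pos': array([ 0.16343511, -0.65438368,  0.22560277]), 'ee_rot': array([ 3.13987982e+00, -1.63770832e-04, -2.89689662e+00]), 'force': array([-0.20907238, -0.62441819,  0.48680698]), 'moment': array([0.00379565, 0.0416328 , 0.0532608 ]), 'gripper_force': 0.0, 'width': 0.0877822230393643}
scene tank 0.88 [250.4, 174.3, 49.4, 74.7] [0.567 0.034 0.101] [ 0.521 -0.035  0.008] [0.638 0.05  0.153]
scene hook_rod 0.83 [225.6, 237.2, 18.9, 51.3] [0.502 0.246 0.143] [0.494 0.1   0.003] [0.659 0.257 0.179]
scene hook_rod 0.83 [298.5, 247.0, 33.2, 48.0] [0.425 0.065 0.015] [0.344 0.039 0.001] [0.471 0.118 0.032]
scene hook_rod 0.24 [287.2, 138.7, 13.1, 34.4] [ 0.727 -0.289  0.055] [ 0.714 -0.31
[... 974 characters left out ...]
5] [ 0.349  0.038 -0.002] [0.471 0.113 0.035]
top hook_rod 0.52 [195.0, 222.9, 10.4, 6.6] [0.503 0.241 0.172] [0.496 0.232 0.119] [0.515 0.256 0.181]
top rod_stand 0.56 [196.1, 203.8, 26.9, 33.1] [0.537 0.236 0.01 ] [0.487 0.21  0.001] [0.586 0.273 0.123]
top parts_tray 0.77 [358.9, 217.9, 42.4, 32.5] [ 0.491 -0.284  0.003] [ 0.446 -0.341 -0.005] [ 0.534 -0.223  0.021]
top beaker 0.75 [209.7, 137.1, 25.5, 29.9] [0.739 0.199 0.043] [0.703 0.165 0.009] [0.768 0.229 0.094]
top beaker 0.42 [265.5, 174.2, 36.3, 50.8] [0.591 0.013 0.08 ] [ 0.521 -0.036  0.   ] [0.638 0.059 0.155]
top dropper_bottle 0.54 [374.2, 141.2, 19.4, 16.7] [ 0.727 -0.293  0.074] [ 0.714 -0.311  0.018] [ 0.745 -0.28   0.105]
```

Run:
```python
from h import *
a=np.load('/tmp/scene.npz')['im'];b=np.load('/tmp/top.npz')['im']
c1=cv2.resize(a[120:330,140:400],(780,630))[:,:];c1=cv2.resize(c1,(743,600));save(c1,'pics/s1.png')
c2=cv2.resize(b[120:300,180:420],(800,600),interpolation=cv2.INTER_CUBIC);save(c2,'pics/t1.png')
```

```text
(no output)
```

View pics/s1.png

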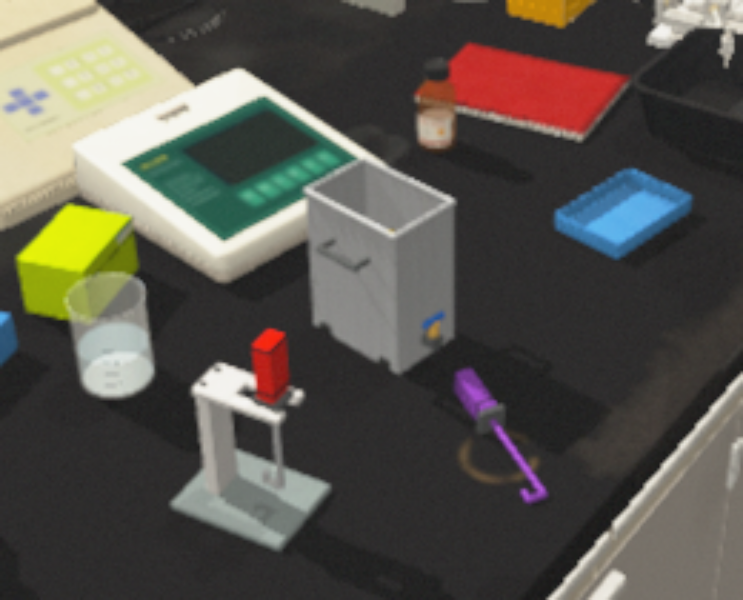

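View pics/t1.png

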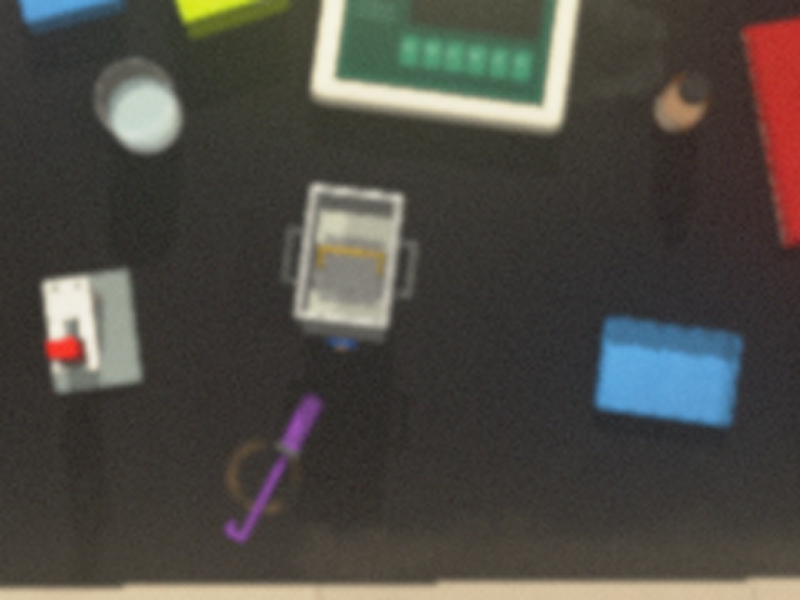

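The pictures show two look-alikes for the rod: the red one hanging in the stand (scene px 235,250; top px 199,226) and the purple one lying on the bench (scene px 315,270). The red one is the right one. The tank is at top px 285,199 with the yellow bail visible inside, and the blue tray is at top px 380,233 (the blue box at far left is not the tray).

Run:
```python
from h import *
def rect(p,s):
    (c,wh,a)=cv2.minAreaRect((p[:,:2]*1000).astype(np.float32));print(s,len(p),np.round(c,1),np.round(wh,1),round(a,1))
for n in('scene','top'):
    f=np.load(f'/tmp/{n}.npz');im=f['im'].astype(int);d=f['d'];P=cloud(n,d);x,y,z=P[...,0],P[...,1],P[...,2]
    ok=d>0
    near=lambda cx,cy,r:ok&(abs(x-cx)<r)&(abs(y-cy)<r)
    r=P[near(.583,.006,.08)&(z>.143)&(z<.16)];rect(r,n+' rim')
    H=cv2.cvtColor(f['im'],cv2.COLOR_RGB2HSV);hh,ss,vv=H[...,0],H[...,1],H[...,2]
    red=near(.505,.243,.04)&((hh<8)|(hh>172))&(ss>140)
    g=P[red&(z>.165)];rect(g,n+' grip top');print(np.median(g,0), g.mean(0), np.percentile(P[red][:,2],[1,99]))
    rect(P[near(.53,.243,.08)&(z>.108)&(z<.126)&(ss<60)&(vv>100)],n+' tines')
    rect(P[near(.53,.243,.12)&(z>-.003)&(z<.02)&(vv>75)],n+' base')
    rect(P[near(.493,-.285,.1)&(z>.012)&(z<.03)&(hh>95)&(hh<120)&(ss>100)],n+' tray')
    b=near(.583,.006,.06)&(hh>10)&(hh<28)&(ss>90)&(vv>70)&(z>.04)
    p=P[b];print('bail',n,len(p));print(np.c_[np.argwhere(b)[:40],p[:40].round(3)])
```

```text
scene rim 407 [581.6   6.8] [ 83.2 117.8] 81.1
scene grip top 104 [505.1 244.5] [19.7 26.8] 9.4
[0.50220659 0.24752295 0.17558747] [0.50327721 0.24636267 0.17419808] [0.12580944 0.17953809]
scene tines 318 [529.3 246.8] [82.4 42.1] 6.3
scene base 1114 [558.6 213.3] [128.5 197.1] 31.9
scene tray 294 [ 491.2 -282.8] [132.8  88.8] 79.3
bail scene 1
[[ 2.00e+02  2.77e+02  5.91e-01 -2.30e-02  9.60e-02]]
top rim 267 [582.3   6.8] [ 78.7 114. ] 82.3
top grip top 53 [506.2 244. ] [16.5 24.1] 2.9
[0.50372119 0.2424762  0.17500005] [0.50492983 0.24360957 0.17529147] [0.14659152 0.18251007]
top tines 245 [529.8 247.1] [79.1 38.5] 8.0
top base 612 [537.9 250. ] [112.7  89.1] 7.4
top tray 126 [ 490.7 -281.8] [123.4  82.5] 81.1
bail top 55
[[ 1.94e+02  2.75e+02  5.99e-01  3.40e-02  9.40e-02]
 [ 1.94e+02  2.76e+02  5.98e-01  3.10e-02  9.60e-02]
 [ 1.94e+02  2.77e+02  5.99e-01  2.80e-02  9.00e-02]
 [ 1.94e+02  2.78e+02  5.98e-01  2.50e-02  9.70e-02]
 [ 1.94e+02  2.79e+02  5.98e-01  2.20e-02  9.40e-02]
 [ 1.94e+02  2.80e+02  5.98e-01  1.90e-02  9.50e-02]
 [ 1.94e+02  2.81e+02  5.98e-01  1.60e-02  9.5
[... 1056 characters left out ...]
 9.30e-02]
 [ 1.95e+02  2.90e+02  5.95e-01 -1.00e-02  9.20e-02]
 [ 1.95e+02  2.91e+02  6.00e-01 -1.30e-02  5.90e-02]
 [ 1.96e+02  2.75e+02  5.94e-01  3.40e-02  8.40e-02]
 [ 1.96e+02  2.76e+02  5.94e-01  3.10e-02  8.70e-02]
 [ 1.96e+02  2.85e+02  5.93e-01  5.00e-03  9.10e-02]
 [ 1.96e+02  2.86e+02  5.93e-01  2.00e-03  8.70e-02]
 [ 1.96e+02  2.87e+02  5.92e-01 -1.00e-03  9.30e-02]
 [ 1.96e+02  2.88e+02  5.92e-01 -4.00e-03  9.70e-02]
 [ 1.96e+02  2.89e+02  5.92e-01 -7.00e-03  9.80e-02]
 [ 1.96e+02  2.90e+02  5.92e-01 -1.00e-02  9.70e-02]
 [ 1.96e+02  2.91e+02  5.91e-01 -1.30e-02  9.80e-02]
 [ 1.96e+02  2.92e+02  5.92e-01 -1.60e-02  9.60e-02]
 [ 1.96e+02  2.93e+02  5.93e-01 -1.90e-02  8.80e-02]]
```

```bash
cat >> h.py <<'E'
from scipy.spatial.transform import Rotation as Ro
def rows(*wps):
    s=arm.get_state();R=Ro.from_euler('xyz',s['ee_rot']).as_matrix()
    print('t',round(s['t'],2),'pos',s['eef_pos'].round(4),'rpy',np.degrees(s['ee_rot']).round(2),'F',s['force'].round(2),'M',s['moment'].round(3),'w',round(s['width'],4),'gf',round(s['gripper_force'],1))
    for x,y,z,yaw in wps:
        d=R.T@(np.array([x,y,z])-s['eef_pos'])/.025
        print(d.round(2),round(-((yaw-np.degrees(s['ee_rot'][2])+180)%360-180)/5,2))
E
python3 - <<'E'
from h import *
rows((.50,-.28,.30,-135),(.56,0,.34,-97.5))
print(arm.get_calibration('wrist'))
E
```

```text
t 0.8 pos [ 0.1636 -0.6549  0.2266] rpy [-180.      0.   -165.98] F [ 0.11 -0.4  -0.4 ] M [-0.011  0.036  0.021] w 0.0875 gf 0.0
[-16.69  11.29  -2.94] -6.2
[-21.73  21.57  -4.54] -13.7
{'mtx': array([[325.1922621 ,   0.        , 282.2405283 ],
       [  0.        , 325.1922621 , 213.43658778],
       [  0.        ,   0.        ,   1.        ]]), 'mount': array([[-1.71237173e-03, -9.61748179e-01, -2.73929751e-01,
         7.41840362e-02],
       [ 9.99998314e-01, -1.82838529e-03,  1.68208738e-04,
        -2.06130580e-04],
       [-6.62623574e-04, -2.73929001e-01,  9.61749688e-01,
        -1.57648489e-01],
       [ 0.00000000e+00,  0.00000000e+00,  0.00000000e+00,
         1.00000000e+00]])}
```

```bash
python3 -m crank '[[[-2.1,1.4,-0.5,-0.8],[-4.2,2.8,-1,-1.6],[-6.3,4.2,-1.5,-2.4],[-8.4,5.6,-2,-3.2],[-10.5,7,-2.5,-4],[-12.6,8.4,-2.9,-4.8],[-14.7,10,-2.9,-5.5],[-16.7,11.3,-3,-6.2],[-17.8,13.3,-3.4,-7.7],[-18.8,15.3,-3.8,-9.2],[-19.8,17.4,-4.1,-10.7],[-20.8,19.5,-4.4,-12.2]]]'
python3 -m crank '[[[-1.42,1.86,-0.14,-1.5],[-1.42,1.86,-0.14,-1.5]]]'
python3 - <<'E'
from h import *
rows((.56,0,.34,-97.5))
E
```

```text
t: 2.3
eef_pos: [0.55, -0.0539, 0.3372]
ee_rot: [-3.141, 0.0, -1.828]
force: [0.8, -0.1, -0.0]
width: 0.0876
gripper_force: 0.0
t: 2.55
eef_pos: [0.513, -0.0069, 0.3411]
ee_rot: [-3.14, 0.001, -1.695]
force: [0.4, -0.8, 0.4]
width: 0.0877
gripper_force: 0.0
t 2.55 pos [ 0.513  -0.0069  0.3411] rpy [-1.7991e+02  7.0000e-02 -9.7130e+01] F [ 0.4  -0.85  0.36] M [ 0.021  0.027 -0.001] w 0.0877 gf 0.0
[-0.51 -1.83  0.05] 0.07
```

```bash
python3 -m crank '[[[0,-2.3,0,0],[0,-2.3,0,0],[0,-2.3,0,0],[0,-2.3,0,0]]]' >/dev/null
python3 - <<'E'
from h import *
s=arm.get_state();im,d=arm.grab_frame('wrist');np.savez('/tmp/w1.npz',im=im,d=d,p=s['eef_pos'],r=s['ee_rot']);save(im,'pics/w1.png')
rows((.58,.007,.34,-97.5))
E
```

```text
t 3.1 pos [ 0.5707 -0.0174  0.3407] rpy [-1.7995e+02  2.0000e-02 -9.7500e+01] F [ 0.47 -0.3   0.06] M [ 0.026  0.108 -0.026] w 0.0879 gf 0.0
[-1.02 -0.24  0.03] -0.0
```

View pics/w1.png

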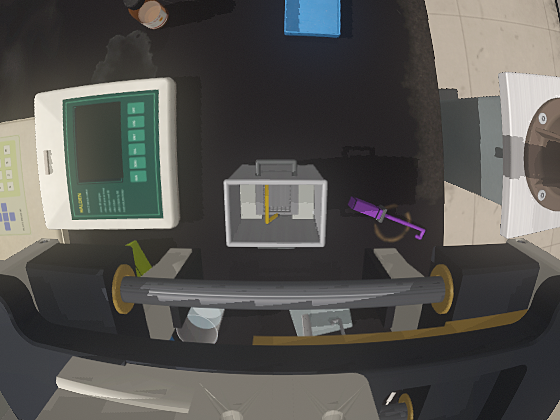

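Wrist view: the tank's mouth is at px 225–325 × 180–247, with the yellow bail at about (267,203). It sits left of the mouth's middle, so it leans towards +x.

```bash
cat >> h.py <<'E'
def wcloud(f):
    c=arm.get_calibration('wrist');K=c['mtx'];T=np.array(c['mount']);d=f['d']
    v,u=np.mgrid[:420,:560];a=(u-K[0,2])/K[0,0];b=(v-K[1,2])/K[0,0];th=np.hypot(a,b)+1e-9
    k=np.tan(th)/th;P=np.stack([a*k*d,b*k*d,d],-1)
    P=P@T[:3,:3].T+T[:3,3]
    return P@Ro.from_euler('xyz',f['r']).as_matrix().T+f['p']
E
python3 - <<'E'
from h import *
f=np.load('/tmp/w1.npz');P=wcloud(f);x,y,z=np.moveaxis(P,-1,0)
H=cv2.cvtColor(f['im'],cv2.COLOR_RGB2HSV);hh,ss,vv=np.moveaxis(H,-1,0)
v,u=np.mgrid[:420,:560]
win=(u>215)&(u<335)&(v>150)&(v<255)&(f['d']>0)
rim=P[win&(z>.143)&(z<.16)]
c,wh,a=cv2.minAreaRect((rim[:,:2]*1000).astype(np.float32));print('rim',c,wh,a,np.median(rim[:,2]))
b=win&(hh>15)&(hh<32)&(ss>120)&(u>255)&(u<290)
def tk(p):
    t=np.radians(-7.6);q=(p[:,:2]-[.582,.0068])@np.array([[np.cos(t),-np.sin(t)],[np.sin(t),np.cos(t)]]);return np.c_[q,p[:,2]]
p=tk(P[b]);print(len(p))
top=p[p[:,2]>.084];print('bar',np.median(top,0),top.min(0),top.max(0),len(top))
for w in np.unique(v[b]): 
    m=b&(v==w);print(w,u[m].min(),u[m].max(),tk(P[m]).mean(0).round(4))
fl=tk(P[win&(z>.05)&(z<.064)]);print('flange/shoulder',fl.min(0),fl.max(0))
E
```

```text
rim (582.5621948242188, 6.771694183349609) (78.86854553222656, 114.31640625) 82.2784652709961 0.1498743991215868
185
bar [0.01195993 0.00469329 0.09323441] [ 0.00700164 -0.02173464  0.08456734] [0.01470623 0.02909563 0.09538373] 156
185 265 267 [ 0.0126 -0.0216  0.0932]
186 265 267 [ 0.0126 -0.0203  0.0933]
187 265 267 [ 0.0127 -0.019   0.093 ]
188 265 267 [ 0.0126 -0.0179  0.094 ]
189 265 267 [ 0.0126 -0.0166  0.0939]
190 265 268 [ 0.012  -0.0151  0.0932]
191 265 268 [ 0.0121 -0.0138  0.0931]
192 265 268 [ 0.0121 -0.0125  0.0932]
193 265 268 [ 0.0121 -0.0111  0.0926]
194 265 268 [ 0.0121 -0.0098  0.0929]
195 265 268 [ 0.0121 -0.0086  0.0931]
196 265 268 [ 0.0122 -0.0072  0.0927]
197 265 268 [ 0.0121 -0.006   0.0933]
198 265 268 [ 0.0122 -0.0047  0.0934]
199 265 268 [ 0.0122 -0.0033  0.0931]
200 265 268 [ 0.0122 -0.0021  0.0936]
201 265 268 [ 0.0122 -0.0008  0.0936]
202 265 268 [0.0122 0.0006 0.0933]
203 265 268 [0.0122 0.0018 0.0937]
204 265 268 [0.0123 0.0033 0.0933]
205 265 268 [0.0123 0.0045 0.0934]
206 265 268 [0.0123 0.0058 0.0937]
207 265 268 [0.0123 0.0073 0.093 ]
208 265 268 [0.0123 0.0086 0.0933]
209 265 268 [0.0124 0.01   0.0931]
210 265 268 [0.0126 0.0114 0.0928]
211 265 268 [0.0124 0.0126 0.0934]
212 265 268 [0.0124 0.0139 0.0934]
213 265 268 [0.0124 0.0151 0.0939]
214 265 277 [0.0069 0.0212 0.0776]
215 265 277 [0.0067 0.0222 0.0787]
216 265 277 [0.0066 0.0234 0.0794]
217 265 275 [0.0081 0.0238 0.0827]
218 265 274 [0.0089 0.0244 0.0855]
219 265 273 [0.0095 0.0252 0.0873]
220 265 271 [0.0107 0.0256 0.0906]
221 265 270 [0.0113 0.0266 0.0918]
222 265 268 [0.0126 0.0275 0.0935]
223 266 267 [0.0126 0.029  0.0928]
flange/shoulder [-0.05432761 -0.03750328  0.05022113] [0.05267912 0.03536483 0.06399396]
```

```bash
python3 -m crank '[[[-2,0.4,0.3,-0.5],[-4,0.8,0.6,-1],[-6,1.1,1,-1.5],[-8,1.4,1.5,-2],[-9.8,1.6,1.8,-2.5],[-10.2,1.2,2,-3],[-10.2,1.2,2,-3],[-10.2,1.2,2,-3]]]' >/dev/null
python3 - <<'E'
from h import *
s=arm.get_state();im,d=arm.grab_frame('wrist');np.savez('/tmp/w2.npz',im=im,d=d,p=s['eef_pos'],r=s['ee_rot'])
f=np.load('/tmp/w2.npz');P=wcloud(f);x,y,z=np.moveaxis(P,-1,0)
H=cv2.cvtColor(im,cv2.COLOR_RGB2HSV);hh,ss,vv=np.moveaxis(H,-1,0)
near=(abs(x-.505)<.06)&(abs(y-.244)<.06)&(d>0)
g=P[near&((hh<8)|(hh>172))&(ss>140)&(z>.168)]
def rect(p,s):
    (c,wh,a)=cv2.minAreaRect((p[:,:2]*1000).astype(np.float32));print(s,len(p),np.round(c,1),np.round(wh,1),round(a,1),np.median(p[:,2]))
rect(g,'grip');rect(P[(abs(x-.53)<.08)&(abs(y-.247)<.06)&(z>.112)&(z<.124)&(ss<60)],'tines')
rows((.5058,.2439,.28,-82.6),(.5058,.2439,.134,-82.6))
save(cv2.resize(im,(560,420)),'pics/w2.png')
E
```

```text
grip 446 [505.7 244.9] [15.8 24.2] 7.7 0.1754108343678022
tines 1863 [529.1 248.3] [79.3 39.1] 7.4 0.11751645425630247
t 4.15 pos [0.5744 0.239  0.2909] rpy [-1.7995e+02  3.0000e-02 -8.2550e+01] F [-0.03  0.25  1.08] M [-0.036  0.16   0.003] w 0.0876 gf 0.0
[-0.55  2.7   0.43] 0.01
[-0.55  2.7   6.27] 0.01
```

View pics/w2.png

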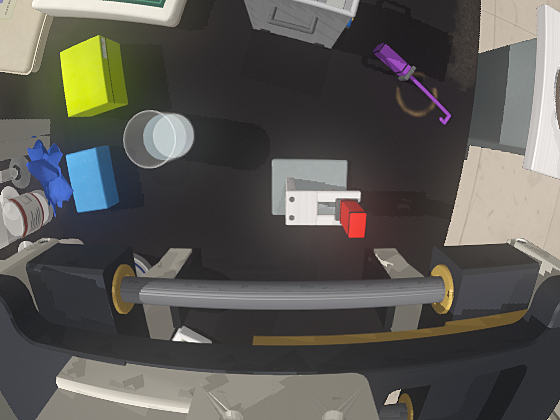

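```bash
python3 -m crank '[[[-0.6,2,0.4,0],[-0.6,2.71,0.4,0],[-0.6,2.71,0.4,0],[-0.6,2.71,0.4,0]]]' >/dev/null
python3 - <<'E'
from h import *
rows((.5056,.245,.134,-82.5))
E
```

```text
t 4.65 pos [0.5062 0.2456 0.2809] rpy [-1.7991e+02  4.0000e-02 -8.2490e+01] F [0.61 0.59 0.44] M [0.041 0.134 0.012] w 0.0877 gf 0.0
[0.02 0.04 5.88] 0.0
```

```bash
python3 -m crank '[[[0.02,0.03,2,0],[0.02,0.03,4,0],[0.02,0.03,5.2,0],[0.02,0.03,5.7,0],[0.02,0.03,5.88,0],[0.02,0.03,5.88,0]]]'
python3 -m crank '[[[0,0,0,0],[0,0,0,0],[0,0,0,0],[0,0,0,0],[0,0,0,0],[0,0,0,0],[0,0,0,0],[0,0,0,0]]]' 0.9 40
python3 - <<'E'
from h import *
rows()
E
```

```text
t: 5.4
eef_pos: [0.5055, 0.2455, 0.1339]
ee_rot: [-3.14, 0.001, -1.44]
force: [0.8, -0.3, -0.0]
width: 0.0876
gripper_force: 0.0
t: 6.4
eef_pos: [0.5049, 0.2452, 0.1331]
ee_rot: [-3.141, 0.0, -1.439]
force: [-0.5, -0.1, -1.8]
width: 0.0161
gripper_force: 40.0
t 6.4 pos [0.5049 0.2452 0.1331] rpy [-179.99    0.    -82.47] F [-0.46 -0.07 -1.83] M [-0.024  0.208 -0.024] w 0.0161 gf 40.0
```

```bash
python3 -m crank '[[[0,0,-0.3,0],[0,0,-0.6,0],[0,0,-0.6,0],[0,0.8,-0.6,0],[0,1.8,-0.6,0],[0,2.6,-0.6,0],[0,2.6,-0.6,0],[0,2.6,-2.6,0],[0,2.6,-4.6,0],[0,2.6,-6.6,0],[0,2.6,-7.2,0],[0,2.6,-7.2,0]]]'
python3 - <<'E'
from h import *
t=np.radians(-7.7);R2=np.array([[np.cos(t),-np.sin(t)],[np.sin(t),np.cos(t)]])
for q in((-14,3.7),(12.3,3.7),(5.3,3.7)): print(q,R2@(np.array(q)/1000)+[.5823,.0068])
w=R2@np.array([-.014,.0037])+[.5823,.0068]
rows((w[0],w[1],.315,-97.7))
E
```

```text
t: 7.9
eef_pos: [0.4408, 0.2369, 0.3135]
ee_rot: [-3.141, 0.001, -1.44]
force: [-0.8, -0.3, -1.3]
width: 0.0158
gripper_force: 40.0
(-14, 3.7) [0.56892198 0.01234244]
(12.3, 3.7) [0.59498484 0.00881861]
(5.3, 3.7) [0.58804796 0.00975651]
t 7.9 pos [0.4408 0.2369 0.3135] rpy [-1.7994e+02  7.0000e-02 -8.2490e+01] F [-0.77 -0.27 -1.3 ] M [ 0.06   0.176 -0.022] w 0.0158 gf 40.0
[ 9.58 -3.91 -0.07] 3.04
```

```bash
python3 -m crank '[[[2,-0.8,-0.05,0.6],[4,-1.6,-0.05,1.2],[6,-2.4,-0.05,1.8],[8,-3.2,-0.05,2.4],[9.2,-3.75,-0.05,3.04],[9.58,-3.91,-0.05,3.04],[9.58,-3.91,-0.05,3.04],[9.58,-3.91,-0.05,3.04]]]' >/dev/null
python3 - <<'E'
from h import *
s=arm.get_state();im,d=arm.grab_frame('wrist');np.savez('/tmp/w3.npz',im=im,d=d,p=s['eef_pos'],r=s['ee_rot']);save(im,'pics/w3.png')
rows((.5689,.0123,.27,-97.7),(.5689,.0123,.179,-97.7))
E
```

```text
t 8.95 pos [0.5682 0.0129 0.3141] rpy [ 1.7998e+02  1.0000e-02 -9.7590e+01] F [-0.56  0.53 -1.5 ] M [0.01  0.165 0.031] w 0.0153 gf 40.0
[ 0.02 -0.03  1.76] 0.02
[ 0.02 -0.03  5.4 ] 0.02
```

View pics/w3.png

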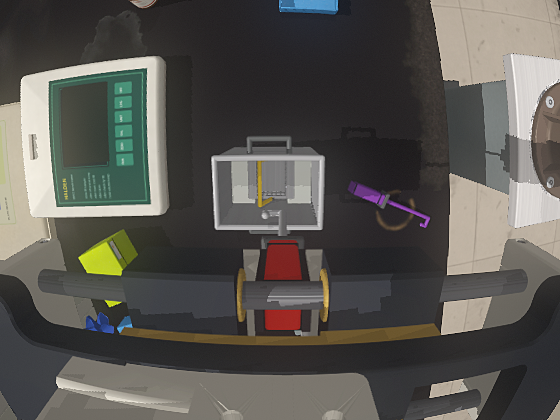

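The hook is held upright over the mouth, shank foot at px (283,218), lip at px (265,215), pointing to the bail (px 262,185) on its left. A quick depth check of the hook follows.

Run:
```python
from h import *
f=np.load('/tmp/w3.npz');P=wcloud(f)
t=np.radians(-7.7);R2=np.array([[np.cos(t),-np.sin(t)],[np.sin(t),np.cos(t)]])
v,u=np.mgrid[:420,:560];m=(f['d']>0)&(u>255)&(u<295)&(v>205)&(v<240)&(P[...,2]>.19)&(P[...,2]<.31)
Q=np.c_[((P[m][:,:2]-[.5823,.0068])@R2)*1000,P[m][:,2]*1000]
for a in range(195,310,8):
    k=(Q[:,2]>=a)&(Q[:,2]<a+8)
    if k.sum(): print(a,k.sum(),Q[k].min(0).round(1),Q[k].max(0).round(1))
```

```text
203 46 [-17.4   0.5 208.3] [1.00e-01 6.80e+00 2.11e+02]
211 100 [-18.2   0.4 211. ] [  1.5   6.3 219. ]
219 45 [-18.1   0.5 219.1] [  1.3   5.4 226.7]
227 21 [-18.    0.5 227. ] [-12.5   2.6 234.6]
235 28 [-17.9   0.6 235. ] [-12.6   2.6 243. ]
243 25 [-17.8   0.4 243.2] [-12.7   2.6 250.9]
251 28 [-17.7   0.3 251.7] [-12.7   2.4 258.9]
259 32 [-17.6   0.5 259.1] [-12.2   3.7 266.9]
267 25 [-17.5   0.4 267.2] [-12.9   2.  273.6]
291 1 [-10.3  -7.7 298.9] [-10.3  -7.7 298.9]
299 131 [-21.6  -8.8 299. ] [ -3.1  -6.8 305. ]
```

```bash
python3 -m crank '[[[0,0,1,0],[0,0,2,0],[0,0,3,0],[0,0,4,0],[0,0,4.5,0],[0,0,4.8,0],[0,0,5.1,0],[0,0,5.4,0],[0,0,5.4,0]]]'
python3 - <<'E'
from h import *
rows((.588,.0098,.179,-97.7))
E
```

```text
t: 10.07
eef_pos: [0.5684, 0.0119, 0.1789]
ee_rot: [3.141, -0.0, -1.705]
force: [-0.2, 0.5, -1.4]
width: 0.0157
gripper_force: 40.0
t 10.07 pos [0.5684 0.0119 0.1789] rpy [ 1.7996e+02 -1.0000e-02 -9.7680e+01] F [-0.21  0.54 -1.42] M [ 0.009  0.062 -0.019] w 0.0157 gf 40.0
[-0.02 -0.79 -0.  ] 0.0
```

```bash
python3 -m crank '[[[0,-0.2,0,0],[0,-0.4,0,0],[0,-0.6,0,0],[0,-0.7,0,0],[0,-0.8,0,0],[0,-0.8,0,0]]]'
python3 - <<'E'
from h import *
s=arm.get_state();im,d=arm.grab_frame('wrist');save(cv2.resize(im[120:260,190:350],(640,560),interpolation=cv2.INTER_CUBIC),'pics/w4.png')
rows()
E
```

```text
t: 10.82
eef_pos: [0.5885, 0.0093, 0.1792]
ee_rot: [3.141, -0.0, -1.705]
force: [0.1, -0.4, -1.8]
width: 0.016
gripper_force: 40.0
t 10.88 pos [0.5884 0.0093 0.1792] rpy [179.99  -0.   -97.68] F [ 0.12  0.23 -1.85] M [ 0.044  0.122 -0.045] w 0.0158 gf 40.0
```

View pics/w4.png

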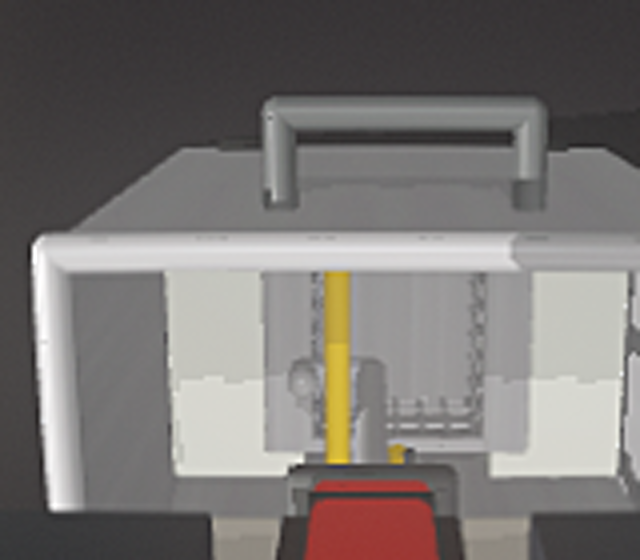

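The crop shows the yellow bar (px 338) between the lip (px 303) and the shank (px 370), above the foot. It is captured, so I'll lift gently.

```bash
for i in 1; do python3 -m crank '[[[0,0,-0.1,0],[0,0,-0.2,0],[0,0,-0.3,0],[0,0,-0.4,0],[0,0,-0.4,0]]]'; done; python3 -m crank '[[[0,0,-0.1,0],[0,0,-0.2,0],[0,0,-0.2,0]]]';python3 -m crank '[[[0,0,-0.1,0],[0,0,-0.2,0],[0,0,-0.2,0]]]'
```

```text
t: 11.5
eef_pos: [0.5886, 0.0093, 0.1896]
ee_rot: [-3.141, 0.0, -1.705]
force: [0.3, 0.4, -1.3]
width: 0.0156
gripper_force: 40.0
t: 11.88
eef_pos: [0.5881, 0.0093, 0.194]
ee_rot: [3.141, -0.0, -1.705]
force: [0.2, -0.1, -4.9]
width: 0.0161
gripper_force: 40.0
t: 12.25
eef_pos: [0.5886, 0.0093, 0.1996]
ee_rot: [-3.141, 0.0, -1.705]
force: [-0.8, 0.0, -4.3]
width: 0.0157
gripper_force: 40.0
```

```bash
for i in 1; do python3 -m crank '[[[0,0,-0.1,0],[0,0,-0.2,0],[0,0,-0.3,0],[0,0,-0.4,0],[0,0,-0.4,0]]]'|sed -n 2p\;4p; done; python3 -m crank '[[[0,0,-0.1,0],[0,0,-0.2,0],[0,0,-0.3,0],[0,0,-0.4,0],[0,0,-0.4,0]]]'|sed -n 2p\;4p;python3 -m crank '[[[0,0,-0.1,0],[0,0,-0.2,0],[0,0,-0.3,0],[0,0,-0.4,0],[0,0,-0.4,0]]]' | sed -n 2p\;4p
```

```text
eef_pos: [0.5886, 0.0093, 0.2097]
force: [-1.9, -0.0, -5.3]
eef_pos: [0.5886, 0.0093, 0.2196]
force: [-0.6, -0.3, -5.0]
eef_pos: [0.5886, 0.0093, 0.2296]
force: [0.3, -0.5, -6.0]
```

```bash
python3 -m crank '[[[0.05,0.1,-0.2,0],[0.1,0.2,-0.4,0],[0.14,0.35,-0.7,0],[0.14,0.4,-1,0],[0.14,0.4,-1.4,0],[0.14,0.4,-1.8,0],[0.14,0.4,-2.2,0],[0.14,0.4,-2.6,0],[0.14,0.4,-3,0],[0.14,0.4,-3.4,0],[0.14,0.4,-3.4,0]]]' | sed -n 2p\;4p; python3 -m crank '[[[0,0,-0.4,0],[0,0,-0.8,0],[0,0,-1.2,0],[0,0,-1.6,0],[0,0,-2,0],[0,0,-2.4,0],[0,0,-2.4,0],[0,0,-2.4,0],[0,0,-2.4,0]]]' | sed -n 2p\;4p
python3 - <<'E'
from h import *
s=arm.get_state();im,d=arm.grab_frame('scene');P=cloud('scene',d)
m=(d>0)&(abs(P[...,0]-.58)<.07)&(abs(P[...,1])<.06)&(P[...,2]>.165)&(P[...,2]<.24);print(np.percentile(P[m],[1,50,99],axis=0))
save(cv2.resize(im[130:270,200:360],(640,560),interpolation=cv2.INTER_CUBIC),'pics/s5.png')
rows((.491,-.282,.37,-97.7))
E
```

```text
eef_pos: [0.5786, 0.0072, 0.3154]
force: [0.8, -0.1, -5.3]
eef_pos: [0.5779, 0.0072, 0.3738]
force: [0.2, 0.1, -6.0]
[[ 0.54925939 -0.02425038  0.20315786]
 [ 0.57679162  0.00664441  0.22214329]
 [ 0.60617082  0.03328595  0.23958988]]
t 16.68 pos [0.5779 0.0071 0.3738] rpy [ 1.7995e+02 -2.0000e-02 -9.7680e+01] F [ 0.34  0.59 -5.16] M [0.059 0.204 0.03 ] w 0.0156 gf 40.0
[11.93  1.9   0.16] 0.0
```

View pics/s5.png

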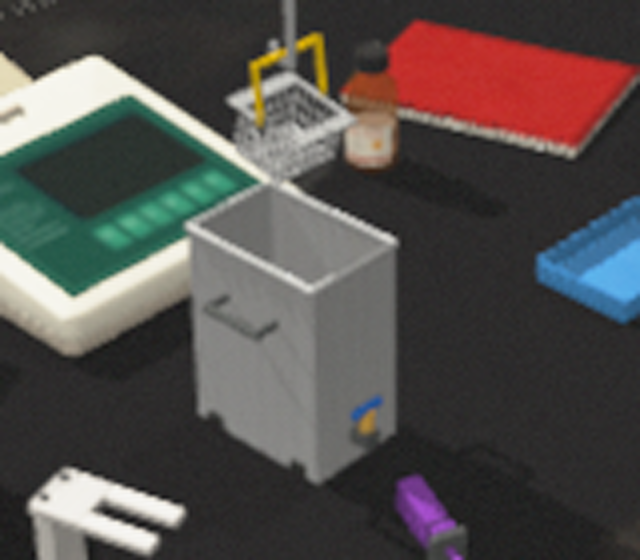

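The basket is hanging clear of the tank, slightly tilted (crop px 290,120). Next, the tray.

```bash
python3 -m crank '[[[0.1,0,0,0],[0.4,0.1,0,0],[0.9,0.2,0,0],[1.6,0.3,0,0],[2.4,0.5,0,0],[3.2,0.6,0,0],[4,0.8,0,0],[4.8,0.9,0,0],[5.6,1.1,0,0],[6.4,1.2,0,0],[7.2,1.4,0,0],[8,1.5,0,0]]]' | sed -n 2p\;4p; python3 -m crank '[[[0.8,0.16,0,0],[1.6,0.32,0,0],[2.3,0.46,0,0],[2.9,0.6,0,0],[3.4,0.7,0,0],[3.7,0.75,0,0],[3.9,0.8,0,0],[3.93,0.8,0,0],[3.93,0.8,0,0],[3.93,0.8,0,0]]]' | sed -n 2p\;4p
python3 - <<'E'
from h import *
rows((.481,-.2805,.19,-97.7))
E
```

```text
eef_pos: [0.5137, -0.1873, 0.3743]
force: [-0.1, -0.1, -5.3]
eef_pos: [0.4814, -0.2804, 0.3743]
force: [0.3, -0.4, -3.9]
t 19.43 pos [ 0.4814 -0.2804  0.3743] rpy [-180.      0.    -97.65] F [ 0.3  -0.37 -3.92] M [ 0.033  0.164 -0.011] w 0.0158 gf 40.0
[0.   0.02 7.37] 0.01
```

Lower to just above the tray (7.3 units), easing off at the end, then check the force.

```bash
python3 -m crank '[[[0,0,0.2,0],[0,0,0.6,0],[0,0,1.2,0],[0,0,2,0],[0,0,2.8,0],[0,0,3.6,0],[0,0,4.4,0],[0,0,5.2,0],[0,0,5.9,0],[0,0,6.4,0],[0,0,6.7,0],[0,0,6.9,0]]]' | sed -n 2p\;4p; python3 -m crank '[[[0,0,0.1,0],[0,0,0.2,0],[0,0,0.3,0],[0,0,0.4,0],[0,0,0.4,0]]]' | sed -n 2p\;4p
python3 - <<'E'
from h import *
im,d=arm.grab_frame('scene');P=cloud('scene',d)
save(cv2.resize(im[130:230,300:420],(720,600),interpolation=cv2.INTER_CUBIC),'pics/s6.png');rows()
m=(d>0)&(abs(P[...,0]-.49)<.06)&(abs(P[...,1]+.282)<.05)&(P[...,2]>.03)&(P[...,2]<.07);print(np.percentile(P[m],[1,50,99],axis=0))
E
```

```text
eef_pos: [0.4814, -0.2808, 0.2016]
force: [-0.1, -0.4, -4.9]
eef_pos: [0.4811, -0.2807, 0.1916]
force: [0.1, -0.4, -4.2]
t 21.6 pos [ 0.4812 -0.2808  0.1918] rpy [179.99  -0.   -97.67] F [-0.45 -0.12 -5.14] M [ 0.042  0.114 -0.077] w 0.0159 gf 40.0
[[ 0.45203465 -0.31392541  0.0303521 ]
 [ 0.48946486 -0.27933081  0.05243621]
 [ 0.51341669 -0.25289446  0.06841264]]
```

View pics/s6.png

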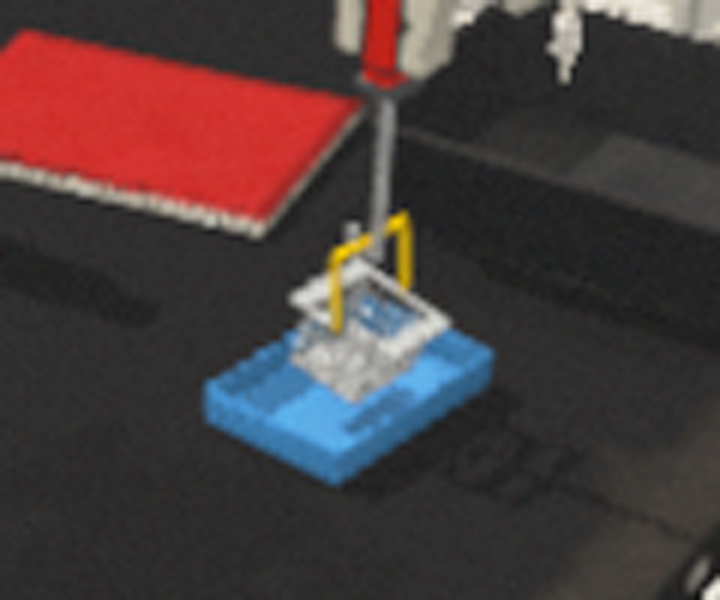

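The basket is tilted over the tray's middle (crop px 370,330). Lower slowly to touchdown.

```bash
python3 -m crank '[[[0,0,0.08,0],[0,0,0.16,0],[0,0,0.24,0],[0,0,0.32,0],[0,0,0.4,0],[0,0,0.45,0],[0,0,0.5,0],[0,0,0.5,0]]]' | sed -n 2p\;4p; python3 -m crank '[[[0,0,0.05,0],[0,0,0.1,0],[0,0,0.1,0]]]' | sed -n 2p\;4p;  python3 -m crank '[[[0,-0.05,0.04,0],[0,-0.1,0.08,0],[0,-0.1,0.08,0]]]' | sed -n 2p\;4p
```

```text
eef_pos: [0.4812, -0.2807, 0.1792]
force: [0.2, 0.0, -4.7]
eef_pos: [0.4812, -0.2807, 0.1767]
force: [-0.3, 0.5, -4.7]
eef_pos: [0.4842, -0.2811, 0.175]
force: [0.3, 0.5, -2.8]
```

Touchdown has begun. I'll continue diagonally, following the bail.

```bash
python3 -m crank '[[[0,-0.05,0.03,0],[0,-0.1,0.06,0],[0,-0.15,0.09,0],[0,-0.15,0.09,0]]]' | sed -n 2p\;4p; python3 -m crank '[[[0,-0.05,0.03,0],[0,-0.1,0.06,0],[0,-0.15,0.09,0],[0,-0.15,0.09,0]]]' | sed -n 2p\;4p;  python3 -m crank '[[[0,-0.03,0.05,0],[0,-0.06,0.1,0],[0,-0.06,0.1,0]]]' | sed -n 2p\;4p
python3 - <<'E'
from h import *
im,d=arm.grab_frame('scene');P=cloud('scene',d)
save(cv2.resize(im[130:230,300:420],(720,600),interpolation=cv2.INTER_CUBIC),'pics/s7.png');rows()
E
```

```text
eef_pos: [0.4877, -0.2817, 0.1726]
force: [0.7, 1.1, -1.7]
eef_pos: [0.4914, -0.2822, 0.1704]
force: [1.2, -0.8, -0.8]
eef_pos: [0.4925, -0.2822, 0.1676]
force: [1.3, -0.2, -0.9]
t 24.77 pos [ 0.4925 -0.2822  0.1676] rpy [179.97   0.   -97.68] F [ 0.89  0.05 -1.93] M [-0.118 -0.397 -0.026] w 0.0158 gf 40.0
```

View pics/s7.png

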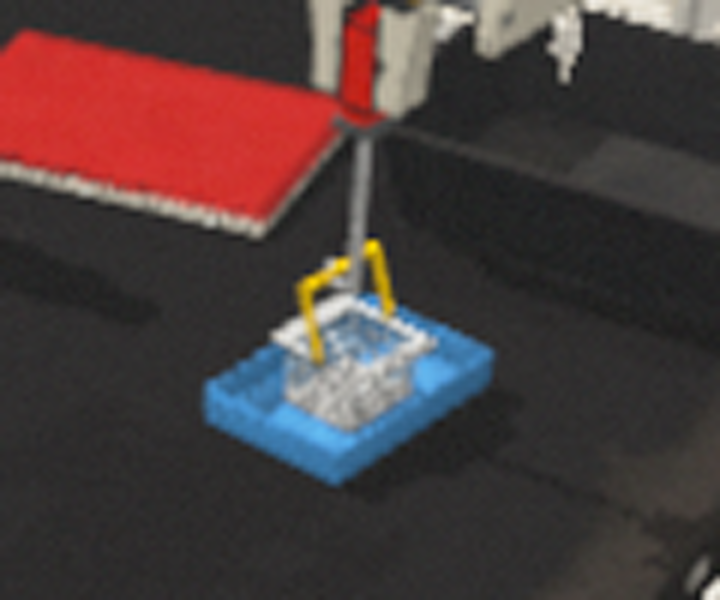

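The basket stands level. The slight +x load says the bar leans on the lip, so I'll ease +x 3 mm, then lower the hook to disengage.

```bash
python3 -m crank '[[[0,-0.05,0,0],[0,-0.1,0,0],[0,-0.1,0,0]]]' | sed -n 2p\;4p; python3 -m crank '[[[0,0,0.08,0],[0,0,0.16,0],[0,0,0.24,0],[0,0,0.24,0]]]'| sed -n 2p\;4p
python3 -m crank '[[[0,0,0.08,0],[0,0,0.16,0],[0,0,0.16,0]]]'| sed -n 2p\;4p
python3 - <<'E'
from h import *
s=arm.get_state();im,d=arm.grab_frame('wrist');np.savez('/tmp/w8.npz',im=im,d=d,p=s['eef_pos'],r=s['ee_rot']);rows()
f=np.load('/tmp/w8.npz');P=wcloud(f);x,y,z=np.moveaxis(P,-1,0)
H=cv2.cvtColor(im,cv2.COLOR_RGB2HSV);hh,ss,vv=np.moveaxis(H,-1,0)
b=(hh>15)&(hh<32)&(ss>120)&(d>0)&(abs(x-.5)<.06)&(abs(y+.28)<.06)&(z>.03)&(z<.1)
t=np.radians(-7.7);R2=np.array([[np.cos(t),-np.sin(t)],[np.sin(t),np.cos(t)]])
q=np.c_[(P[b][:,:2]-s['eef_pos'][:2])@R2,P[b][:,2]]*1000
k=q[:,2]>np.percentile(q[:,2],60)-4;print('bar rel TCP',len(q),np.median(q[k],0),q.max(0),q.min(0))
im2,d2=arm.grab_frame('scene');P2=cloud('scene',d2)
E
```

```text
eef_pos: [0.4951, -0.2826, 0.1677]
force: [0.2, 0.4, -1.4]
eef_pos: [0.4949, -0.2826, 0.1615]
force: [-0.1, -0.8, -1.5]
eef_pos: [0.495, -0.2826, 0.1576]
force: [0.6, -0.0, -1.4]
t 26.07 pos [ 0.4951 -0.2826  0.1577] rpy [179.99   0.   -97.67] F [ 0.69  0.07 -1.07] M [0.04  0.079 0.009] w 0.0158 gf 40.0
bar rel TCP 376 [ 8.43104401 -9.41492274 72.63994233] [11.435843   13.13969214 74.62534582] [ -5.12575152 -29.94717267  39.18643842]
```

```bash
python3 -m crank '[[[0,0,0.08,0],[0,0.1,0.08,0],[0,0.2,0.08,0],[0,0.35,0.08,0],[0,0.5,0.08,0],[0,0.65,0.08,0],[0,0.8,0.08,0],[0,0.95,0.08,0],[0,1.1,0.08,0],[0,1.2,0.08,0],[0,1.2,0.08,0]]]' | sed -n 2p\;4p
python3 - <<'E'
from h import *
s=arm.get_state();im,d=arm.grab_frame('wrist');np.savez('/tmp/w8.npz',im=im,d=d,p=s['eef_pos'],r=s['ee_rot']);rows()
f=np.load('/tmp/w8.npz');P=wcloud(f);x,y,z=np.moveaxis(P,-1,0)
H=cv2.cvtColor(im,cv2.COLOR_RGB2HSV);hh,ss,vv=np.moveaxis(H,-1,0)
b=(hh>15)&(hh<32)&(ss>120)&(d>0)&(abs(x-.5)<.06)&(abs(y+.28)<.06)&(z>.03)&(z<.1)
t=np.radians(-7.7);R2=np.array([[np.cos(t),-np.sin(t)],[np.sin(t),np.cos(t)]])
q=np.c_[(P[b][:,:2]-s['eef_pos'][:2])@R2,P[b][:,2]]*1000
k=q[:,2]>np.percentile(q[:,2],60)-4;print('bar rel TCP',len(q),np.median(q[k],0),q.max(0),q.min(0))
E
```

```text
eef_pos: [0.4653, -0.2786, 0.1559]
force: [-0.7, 0.4, -0.9]
t 27.55 pos [ 0.4655 -0.2786  0.1559] rpy [-179.99   -0.    -97.67] F [-0.7  -0.03 -1.77] M [ 0.017  0.086 -0.043] w 0.0158 gf 40.0
bar rel TCP 558 [38.2355178  -5.20713646 72.53045935] [41.51577757 26.85216292 75.10575018] [ 24.08903735 -29.87686791  37.67653171]
```

```bash
python3 -m crank '[[[0,0,-0.3,0],[0,0,-0.8,0],[0,0,-1.6,0],[0,0,-2.6,0],[0,0,-3.8,0],[0,0,-5,0],[0,0,-6,0],[0,0,-6.2,0],[0,0,-6.2,0]]]' | sed -n 2p\;4p
python3 - <<'E'
from h import *
rows((.4408,.2369,.3125,-82.5))
im,d=arm.grab_frame('scene')
save(cv2.resize(im[130:230,300:420],(720,600),interpolation=cv2.INTER_CUBIC),'pics/s8.png')
E
```

```text
eef_pos: [0.4653, -0.2784, 0.3107]
force: [0.4, -0.5, -2.8]
t 28.68 pos [ 0.4653 -0.2784  0.3107] rpy [-1.7998e+02  2.0000e-02 -9.7680e+01] F [ 0.4  -0.54 -2.83] M [ 0.107  0.116 -0.031] w 0.0161 gf 40.0
[-20.3    3.72  -0.07] -3.04
```

View pics/s8.png

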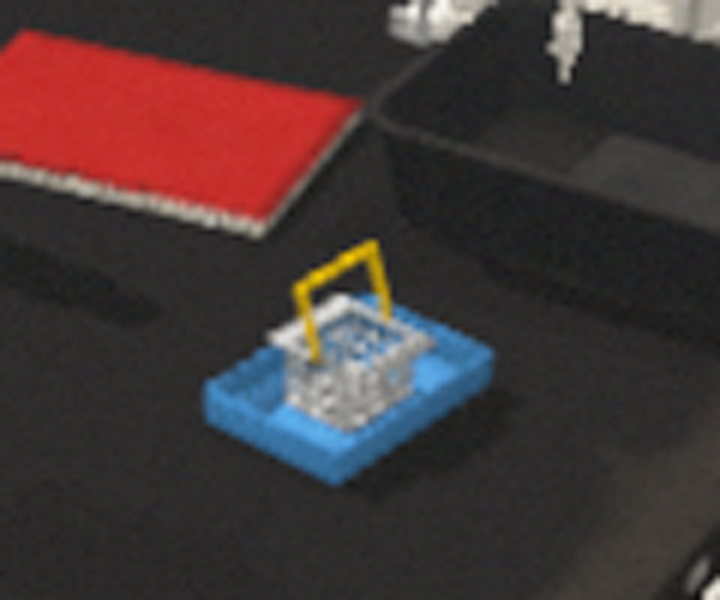

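The basket stands flat in the tray, off the hook. Now take the rod back to the stand.

```bash
python3 -m crank '[[[-1,0.2,0,-0.2],[-2.8,0.5,0,-0.5],[-4.8,0.9,0,-0.8],[-6.8,1.3,0,-1.1],[-8.8,1.6,0,-1.4],[-10.8,2,0,-1.7],[-12.8,2.4,0,-2],[-14.8,2.7,0,-2.3],[-16.6,3.1,0,-2.6],[-18.2,3.4,0,-2.9],[-19.5,3.6,0,-3.04],[-20.1,3.7,0,-3.04]]]' | sed -n 2p\;4p
python3 -m crank '[[[0,0,0,0],[0,0,0,0],[0,0,0,0]]]' >/dev/null
python3 - <<'E'
from h import *
rows((.4407,.2369,.3125,-82.5),(.4407,.2369,.149,-82.5))
s=arm.get_state();im,d=arm.grab_frame('wrist');np.savez('/tmp/w9.npz',im=im,d=d,p=s['eef_pos'],r=s['ee_rot'])
f=np.load('/tmp/w9.npz');P=wcloud(f)
t=np.radians(7.5);R2=np.array([[np.cos(t),-np.sin(t)],[np.sin(t),np.cos(t)]])
v,u=np.mgrid[:420,:560];m=(d>0)&(P[...,2]>.19)&(P[...,2]<.30)
Q=np.c_[((P[m][:,:2]-s['eef_pos'][:2])@R2)*1000,P[m][:,2]*1000];Q=Q[(abs(Q[:,:2])<40).all(1)]
for a in range(195,300,10):
    k=(Q[:,2]>=a)&(Q[:,2]<a+10)
    if k.sum(): print(a,k.sum(),Q[k].min(0).round(1),Q[k].max(0).round(1))
E
```

```text
eef_pos: [0.4402, 0.233, 0.3094]
force: [0.0, -0.3, -1.4]
t 30.6 pos [0.4409 0.2309 0.3109] rpy [180.     0.   -82.54] F [-1.05 -0.69 -0.52] M [ 0.004  0.167 -0.059] w 0.0159 gf 40.0
[-0.24 -0.02 -0.07] -0.01
[-0.24 -0.02  6.47] -0.01
195 2 [ -0.8  -2.7 204.8] [  0.8  -2.7 204.8]
205 116 [ -3.3  -3.4 205.5] [ 16.4   2.2 215. ]
215 68 [ -3.2  -3.4 215.1] [ 16.3   1.7 224.9]
225 29 [ -3.1  -3.5 225.7] [  2.3  -1.1 234.9]
235 31 [ -3.   -3.2 235.1] [  2.2  -1.5 244.6]
245 34 [ -2.9  -3.4 245. ] [  2.1  -1.5 255. ]
255 36 [ -2.8  -3.5 255.2] [  2.7  -0.3 265. ]
265 24 [ -2.7  -3.5 265.1] [  1.9  -2.  270.8]
295 107 [-12.4 -12.9 296.5] [ 11.7  -5.8 300. ]
```

```bash
python3 -m crank '[[[-0.24,0,1,0],[-0.24,0,2.5,0],[-0.24,0,4,0],[-0.24,0,5.5,0],[-0.24,0,6.3,0],[-0.24,0,6.47,0],[-0.24,0,6.47,0],[-0.24,0,6.47,0]]]' | sed -n 2p\;4p
python3 - <<'E'
from h import *
rows((.5052,.2454,.149,-82.5),(.5052,.2454,.134,-82.5))
E
```

```text
eef_pos: [0.4406, 0.2381, 0.1502]
force: [0.1, 1.0, -0.3]
t 31.65 pos [0.4406 0.2381 0.1502] rpy [-1.7991e+02  7.0000e-02 -8.2480e+01] F [ 0.13  1.02 -0.28] M [ 0.022  0.18  -0.043] w 0.0157 gf 40.0
[ 0.05 -2.6   0.05] 0.0
[ 0.05 -2.6   0.65] 0.0
```

```bash
python3 -m crank '[[[0.05,-0.4,0,0],[0.05,-1,0,0],[0.05,-1.6,0,0],[0.05,-2.2,0,0],[0.05,-2.5,0,0],[0.05,-2.6,0,0],[0.05,-2.6,0,0],[0.05,-2.6,0.2,0],[0.05,-2.6,0.4,0],[0.05,-2.6,0.5,0],[0.05,-2.6,0.5,0]]]' | sed -n 2p\;4p
python3 -m crank '[[[0,0,0.04,0],[0,0,0.08,0],[0,0,0.12,0],[0,0,0.15,0],[0,0,0.15,0]]]'| sed -n 2p\;4p
```

```text
eef_pos: [0.5045, 0.2449, 0.1363]
force: [-0.3, 0.4, -2.3]
eef_pos: [0.5047, 0.245, 0.133]
force: [-1.6, 0.5, 2.2]
```

Seated (upward force). Release and rise.

```bash
python3 -m crank '[[[0,0,0,0],[0,0,0,0],[0,0,0,0],[0,0,0,0],[0,0,0,0],[0,0,0,0],[0,0,0,0],[0,0,0,0]]]' 0 | sed -n 2p\;4,5p
python3 -m crank '[[[0,0,-1,0],[0,0,-2.5,0],[0,0,-4,0],[0,0,-5.5,0],[0,0,-6,0],[0,0,-6,0],[0,0,-6,0],[0,0,-6,0]]]'| sed -n 2p\;4p
python3 - <<'E'
from h import *
s=arm.get_state();im,d=arm.grab_frame('top');P=cloud('top',d)
H=cv2.cvtColor(im,cv2.COLOR_RGB2HSV);hh,ss=H[...,0],H[...,1]
im2,d2=arm.grab_frame('scene');P2=cloud('scene',d2);H2=cv2.cvtColor(im2,cv2.COLOR_RGB2HSV)
g=P2[(d2>0)&((H2[...,0]<8)|(H2[...,0]>172))&(H2[...,1]>140)&(abs(P2[...,0]-.505)<.05)&(abs(P2[...,1]-.245)<.05)]
print('grip',len(g),g.min(0),np.median(g,0),np.percentile(g,99,axis=0))
save(cv2.resize(im2[120:330,140:400],(743,600)),'pics/s9.png')
E
```

```text
eef_pos: [0.5046, 0.245, 0.1328]
force: [-0.1, 0.4, -0.1]
width: 0.0861
eef_pos: [0.5042, 0.2447, 0.2815]
force: [-0.2, -0.2, -0.7]
grip 266 [0.49325311 0.23162949 0.12305251] [0.49912418 0.24936866 0.15645396] [0.51233805 0.25642006 0.17943421]
```

View pics/s9.png

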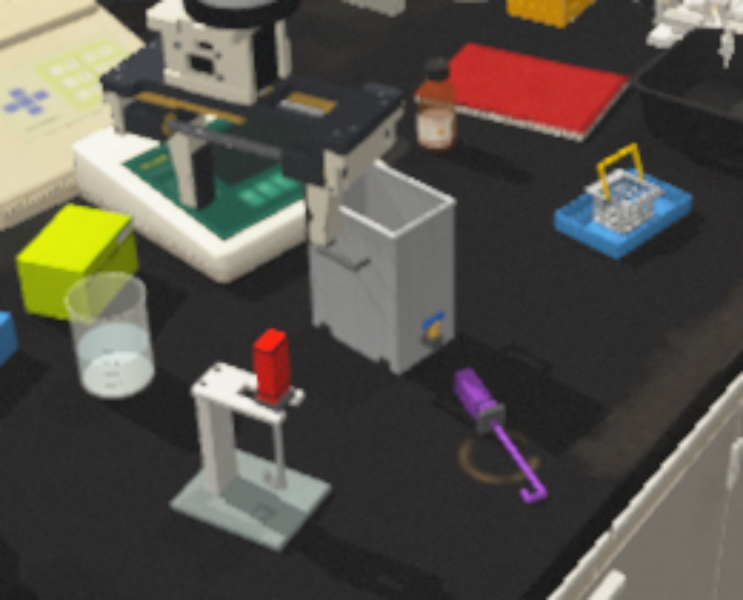

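The rod hangs upright in its stand (px 270,370), the basket is level in the tray (px 623,200), and the gripper is clear. Handing in.

```bash
python3 -c "
from station import arm
print(arm.job_done())"
```

```text
the job is handed in; nothing more can be done
None
```

I handed the job in at about 34 s of the 72 s allowed: the basket stands level in the blue tray, the red hook rod hangs back in its stand, and nothing else looks moved in the last picture; the hand-in returned no verdict.

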